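# Seat a snap-in bearing cover with the seating tool

### The arm

A 6-joint arm with a two-finger parallel gripper is mounted at the origin on the work surface. World frame = base frame: x ahead of the robot, y to its left, z up, the work surface at z = 0. Lengths are in mm, angles in rad, forces in N, time in s.
With the tool pointing down it reaches from about 325 to 1000 mm from the base axis. Payload 5.1 kg.
Tool frame: the origin (TCP) lies midway between the tips of the shut fingers; the grasp point (between the pads) lies 19 mm behind it (bot.grip_point_offset is the distance from the TCP to the grasp point, in mm); z points along the fingers, y is the direction in which the jaws open and shut (so a half turn about z gives the same grasp; the last joint's range is limited). The gripper opens to 85 mm and grips with 20 to 120 N. Pads are 22 mm wide; open, the fingers measure 114 mm over their backs; the gripper's body (76 mm by 85 mm) begins 54 mm behind the grasp point. The pads swing forward as they close: fully open they stand 13 mm farther back than shut.
Start: joints at [-1.335, 0.124, 1.65, -0, 1.367, -0.083], TCP at [203.695, -617.246, 231.322] pointing down, gripper open.
Joint ranges: [-2.61, 2.61], [-1.02, 2.33], [0.03, 2.71], [-1.35, 4.49], [0.32, 2.68], [-2.91, 2.91]. Speed limits (rad/s): [2.57, 2.57, 3.14, 3.14, 3.14, 3.14].

### API

Orientations are given as [roll, pitch, yaw] about the fixed x, y, z axes, in that order (R = Rz(yaw) Ry(pitch) Rx(roll)).
In Python, from workcell import bot gives the robot as it stands.
- The arm moves only by the tool arm_command, never from a script. Its argument "moves" is one flat list of numbers, 4 for each row, row after row: the shift along the tool's x, y, z scaled (see below), then the turn about the tool's z scaled (see below). In form: [x, y, z, turn, x, y, z, turn, ...]. A call has exactly 10 rows; each row shifts and turns the commanded pose from where the row before left it, along the tool's axes as they then stand; what a row does not reach is not made up. The controller multiplies each number of a shift by 0.04 m and each number of a turn by 0.15 rad. A row lasts 1/8 s, in which the tool goes at most 62.5 mm and 10.7 degrees, less where a joint would pass 70% of its speed; a pose out of reach is approached as far as the arm can. A call with a number of a shift or a turn outside -1 to 1 is refused whole. A call with a gripper value outside its range is refused whole. "claw" is the gripper command: -1 is shut, 1 is fully open, values between are in proportion, set as the call begins (left out, the last holds). The fingers move at their own pace and stop on an object; "newtons" is the grip in N (left out, the last holds). Time passes only in rows, so rows that do not move let the fingers close, or fill a call up. It gives the time, the measured TCP pose, the force and the opening at its end, in the units of the state.
- bot.read_state(): the state, without advancing time (a new reading comes with each control period).
- bot.read_camera(name): name is "side" or "top" or "wrist"; returns a dict with "img" (480x640x3 uint8, red, green, blue), "depth" (480x640 float32, mm along the optical axis (not along the pixel's ray), 0 where there is no reading), "mtx" (3x3 intrinsics, pixels), "eye" and "rotation" of the camera in the world. Camera axes: x right, y up, looking along -z (the intrinsics and any distortion apply to the point x, -y, -z); pixel columns grow to the right and rows downward; lengths in mm; the calibration is good to about 2 mm. The wrist camera is an equidistant fisheye: a pixel r from the principal point sees the ray r / f radians off the axis. A picture is of the moment at which its call begins.
- bot.sign_off(): hands the job in, once; it reports no verdict.
The state is a dict: "time_s": time; "joint_positions": joint angles; "joint_velocities": joint speeds; "effort": joint torques, N m; "tcp_pos": TCP position; "tcp_rot": TCP orientation; "force": force on the tool from outside, world axes, zero at the start; "moment": the same for the moment, N m; "gripper_width": finger opening in mm.
Only numpy, scipy, OpenCV 4.12 (cv2) and the standard library are available. Lean on these libraries where they do the work, as an engineer would, in place of code of your own. Each camera call takes 0.05 s, during which the arm holds its last target.

### The job

The bearing cover on the small gear unit is only started in its bore. Take the wooden-handled seating tool out of its cup, set it squarely over the cover's centre and press straight down, gently, until the cover clicks fully home under all three spring catches; the cover cracks if it is pressed with 30 N or more. Then stand the tool upright in its cup again, let go, and leave everything else on the bench where it is.

Things in the scene. Friction and masses are not known exactly. Their poses are not given: they have to be found in the camera images.
- tool_grip (a point): Centre of the seating tool's handle: an upright square wooden bar, 26 x 26 mm, faces square to this point's x and y, z up along the tool. It reaches 27 mm above and 23 mm below this point; there a round steel collar begins, 48 mm across, 7 mm thick (fingertips may rest on it; it then takes the thrust). The tool's lower end is 80 mm below this point.
- tool_foot (a point): Centre of the lower end of the tool's foot, on the tool's axis, 80 mm below tool_grip; z up along the tool. The foot is a steel tube, 34 mm outside, 22 mm inside, hollow 13 mm deep.
- tool: The seating tool as a whole, 107 mm tall, about 0.28 kg: tubular foot, 18 mm shaft, collar, handle. Origin at the centre of the foot's lower end, z up along the tool.
- holder_floor (a point): Centre of the inner floor of the fixed steel cup in which the tool stands, 6 mm above the bench. The cup is 44 mm wide inside, 54 mm outside, its rim 16 mm above this point; a strap 100 mm long, along this point's y, carries it. The foot stands on this floor with 5 mm of play all round.
- cap_face (a point): Centre of the flat top of the cover's flange, z up along its axis. At the start it is about 16 mm above housing_face, fully home 9 mm. A tapered boss rises from this point, 16 mm across at its base, 12 mm at its top, 6 mm high: it goes inside the tool's hollow foot, which then bears on the flat ring round it.
- cap: The black plastic bearing cover, loose, 50 g. Flange 49 mm across (flat top 42 mm), 9 mm thick, bevelled edges; below it a plug, 32 mm across, 14 mm long, guided by the bore. Origin: centre of the flange's underside, 9 mm below cap_face. At the start it lies on the three catches. Pressed off-centre it tilts and may miss a catch.
- housing_face (a point): Centre of the housing's top face, on which the flange comes to rest; z up, on the bore's axis, 60 mm above the bench when unloaded. Bore 34.4 mm wide. Three steel catches stand round it, at this point's +y and 120 degrees either way, reaching in to 21 mm from the axis and up to 16 mm above this face.
- housing: Round grey housing, 84 mm across, on a 124 x 104 mm sole plate (long side along x); origin on the bore's axis, at the bench. It floats on rubber mounts: sinks several mm under the push (9 mm at most) and comes up again, so the depth the tool must go to depends on the force. The sprung catches resist the cover up to a peak of about 10 to 17 N, then give way (force drops by 2 N or more: the click) and close over it.
- bearing: Bystander, to be left alone: a loose ball-bearing ring lying flat, 42 mm across, 12 mm high.
- screwdriver: Bystander, to be left alone: a screwdriver with a black handle, 190 mm long, lying between the other things.
- drift: Bystander, to be left alone: a plain solid steel drift standing on the bench, 32 mm across the foot and 85 mm tall: not the seating tool.
- grease_jar: Bystander, to be left alone: a white jar with a steel lid, 64 mm across, 70 mm high.
- spanner: Bystander, to be left alone: an open-ended spanner, 180 mm long, lying flat.
- tape_roll: Bystander, to be left alone: a roll of paper tape, 90 mm across, 24 mm high.
- collar: Bystander, to be left alone: a dark steel shaft collar, 48 mm across, 16 mm high.
Things that resemble listed ones, but are neither listed nor needed, are in the scene too. What is shaped like the part that bears holder_floor but blue or purple is not meant. Leave any red look-alike of the tool alone.

How it is judged:
By the outcome, as a careful person would: the job done as asked, in the order asked, and still so for the second after the job is handed in, with the robot touching nothing.
It also fails if it takes over 64 s, if anything falls off the work surface, if the arm or the gripper's body presses on something with over 40 N, if the wrist force passes 120 N, or if a joint passes its speed limit or range.

## Working session

There is one attempt and no reset: what is moved stays moved. The work goes in short steps, Python scripts to look and compute and a tool call to move; the robot and the scene stay as the last step left them, time stands still between calls to the robot, and variables do not carry over. Pictures are saved under pics/ and viewed, and the job is handed in when it is done.

Besides the shell and the picture viewer there is one more tool, called after "Request:" by a JSON object that holds its "api" and its "payload". arm_command: Moves the arm, as the interface text tells. Its arguments: {"type":"object","properties":{"moves":{"type":"array","items":{"type":"number","minimum":-1,"maximum":1}},"claw":{"type":"number"},"newtons":{"type":"number"}},"required":["moves"]}

```bash
mkdir -p pics; ls; cat > h.py <<'E'
import numpy as np, cv2
from workcell import bot
def snap(n,tag):
    c=bot.read_camera(n); np.savez(f'{tag}.npz',**{k:np.array(v) for k,v in c.items()})
    cv2.imwrite(f'pics/{tag}.png',c['img'][:,:,::-1]); return c
def load(tag): return dict(np.load(f'{tag}.npz'))
def ray(c,u,v,fish=False):
    K=c['mtx']; x=(u-K[0,2])/K[0,0]; y=(v-K[1,2])/K[1,1]
    if fish:
        r=np.hypot(x,y); d=np.array([x/r*np.sin(r),-y/r*np.sin(r),-np.cos(r)]) if r>0 else np.array([0,0,-1.])
    else: d=np.array([x,-y,-1.])
    return c['rotation']@d
def atz(c,u,v,z,fish=False):
    d=ray(c,u,v,fish); e=c['eye']; return e+d*(z-e[2])/d[2]
def dep(c,u,v):
    return c['eye']+ray(c,u,v)*float(c['depth'][int(v),int(u)])
def proj(c,p):
    q=c['rotation'].T@(np.asarray(p)-c['eye']); K=c['mtx']; return K[0,0]*q[0]/-q[2]+K[0,2], K[1,1]*(-q[1])/-q[2]+K[1,2]
def crop(c,u0,v0,u1,v1,s,tag):
    cv2.imwrite(f'pics/{tag}.png',cv2.resize(c['img'][v0:v1,u0:u1,::-1],None,fx=s,fy=s,interpolation=cv2.INTER_CUBIC))
E
python3 - <<'E'
from h import *
for n in('top','side','wrist'):
    c=snap(n,n+'0'); print(n,c['mtx'].round(1).tolist(),np.round(c['eye'],1),np.round(c['rotation'],3).tolist(),[k for k in c])
print(bot.read_state())
E
```

```text
pics
top [[560.3, 0.0, 317.4], [0.0, 560.3, 238.4], [0.0, 0.0, 1.0]] [ 263.1    6.  1281.4] [0.234, 0.005, -1.676] ['img', 'depth', 'mtx', 'eye', 'rotation']
side [[464.7, 0.0, 318.0], [0.0, 464.7, 237.4], [0.0, 0.0, 1.0]] [277.5 741.3 591.4] [0.988, -0.005, -2.811] ['img', 'depth', 'mtx', 'eye', 'rotation']
wrist [[371.6, 0.0, 325.6], [0.0, 371.6, 236.6], [0.0, 0.0, 1.0]] [ 283.3 -590.3  372.6] [-0.334, 0.002, -1.251] ['img', 'depth', 'mtx', 'eye', 'rotation']
{'time_s': 0.15, 'joint_positions': array([-1.33462739e+00,  1.24319032e-01,  1.65137393e+00,  1.57116226e-05,
        1.36749637e+00, -8.25558049e-02]), 'joint_velocities': array([-0.00029562, -0.00138888, -0.00445574,  0.00046497,  0.00143282,
       -0.00164275]), 'effort': array([ 8.47564788e-04, -4.24225867e+01, -3.66013777e+01, -5.06967660e-05,
        4.62685028e-03, -1.34062506e-05]), 'tcp_pos': array([ 203.57257369, -616.7949839 ,  230.35082446]), 'tcp_rot': array([-3.14000268e+00, -1.46996119e-04,  3.18721440e-01]), 'force': array([ 0.35932222, -0.28666821, -0.36156295]), 'moment': array([-0.02886028,  0.04326061, -0.0026866 ]), 'gripper_width': 85.4646068308377}
```

```bash
cat >> h.py <<'E'
from scipy.spatial.transform import Rotation as R_
def fix(c):
    r=np.array(c['rotation'])
    if r.shape==(3,): c['rotation']=R_.from_euler('xyz',r).as_matrix()
    return c
_s=snap; _l=load
def snap(n,t): return fix(_s(n,t))
def load(t): return fix(_l(t))
E
python3 - <<'E'
from h import *
for n in('top0','side0','wrist0'):
    c=load(n); print(n,c['rotation'].round(2).tolist(), atz(c,320,240,0))
E
```

```text
top0 [[-0.11, 0.97, -0.23], [-0.99, -0.1, 0.02], [-0.01, 0.23, 0.97]] [ 5.62807341e+02 -2.50088423e+01  2.27373675e-13]
side0 [[-0.95, 0.18, -0.27], [-0.32, -0.52, 0.79], [0.0, 0.84, 0.55]] [558.01544611 -99.87723817   0.        ]
wrist0 [[0.31, 0.9, 0.31], [-0.95, 0.3, 0.1], [-0.0, -0.33, 0.94]] [ 154.78212706 -625.90828943    0.        ]
```

View pics/top0.png

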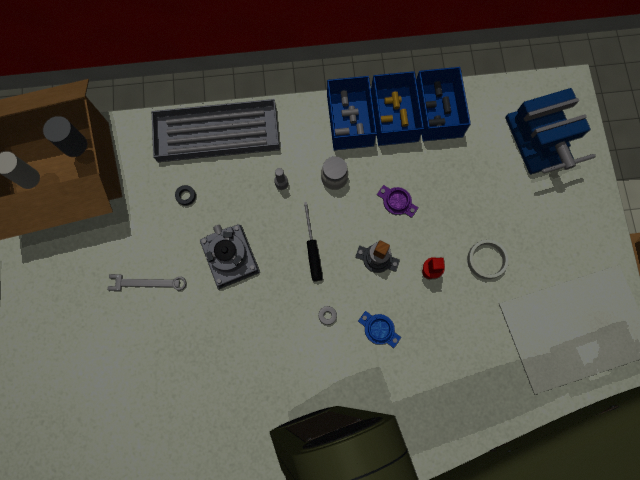

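View pics/side0.png

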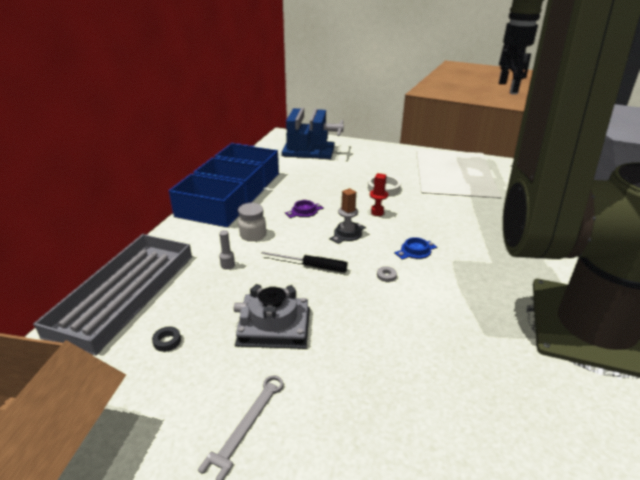

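View pics/wrist0.png

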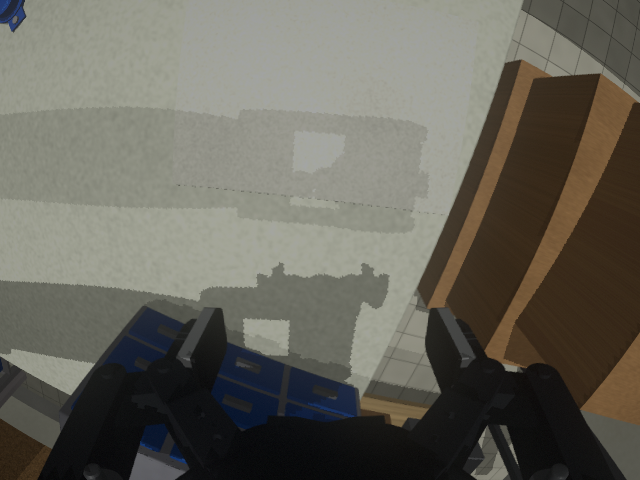

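The top view shows these candidates:
- Tool: wooden handle at (381,249). The red look-alike at (433,268) and the plain drift at (281,180) are ruled out.
- Cup: grey at (378,258). The purple one at (397,201) and the blue one at (380,328) are ruled out.
- Housing: (226,252).

I choose the wooden tool in the grey cup and will check it in close crops.

```bash
python3 - <<'E'
from h import *
c=load('top0'); s=load('side0')
a=cv2.resize(c['img'][220:290,340:420,::-1],None,fx=5,fy=5,interpolation=cv2.INTER_CUBIC)
b=cv2.resize(c['img'][215:295,190:270,::-1],None,fx=5,fy=5,interpolation=cv2.INTER_CUBIC)[:350]
b=cv2.resize(c['img'][215:285+10,190:270,::-1],(400,400),interpolation=cv2.INTER_CUBIC)
a=cv2.resize(c['img'][215:295,340:420,::-1],(400,400),interpolation=cv2.INTER_CUBIC)
cv2.imwrite('pics/c1.png',np.hstack([a,b]))
a=cv2.resize(s['img'][180:250,310:390,::-1],(400,350),interpolation=cv2.INTER_CUBIC)
b=cv2.resize(s['img'][280:350,230:310,::-1],(400,350),interpolation=cv2.INTER_CUBIC)
cv2.imwrite('pics/c2.png',np.hstack([a,b]))
for u,v in[(382,246),(380,250),(378,258),(226,246),(225,250),(382,268)]: print(u,v,dep(c,u,v).round(1))
for u,v in[(349,192),(349,198),(349,205)]: print('s',u,v,dep(s,u,v).round(1))
E
```

```text
382 246 [ 508.7 -152.2  115.3]
380 250 [ 500.5 -146.8  115.7]
378 258 [ 493.  -146.5   66.5]
226 246 [555.3 185.6  68.7]
225 250 [543.3 186.4  82.2]
382 268 [ 479.2 -159.5   11.3]
s 349 192 [ 506.5 -145.4  110.3]
s 349 198 [ 503.3 -135.4  100.9]
s 349 205 [ 502.2 -134.    84.2]
```

View pics/c1.png

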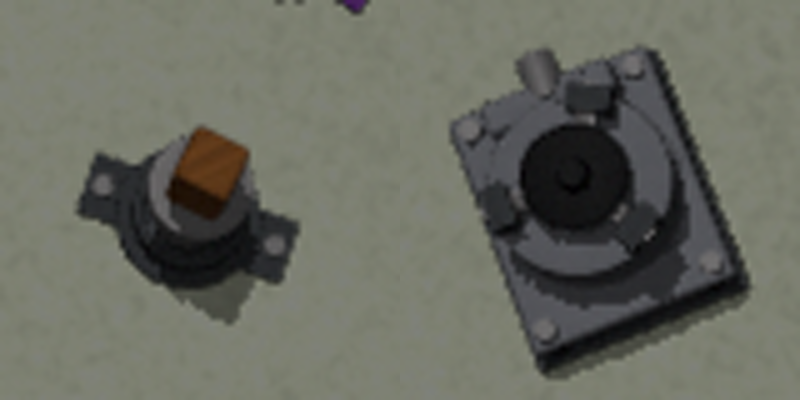

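View pics/c2.png

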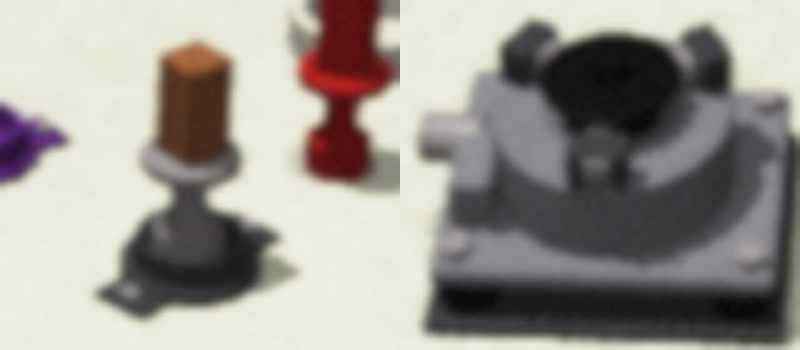

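```bash
python3 - <<'E'
from h import *
c=load('top0')
crop(c,365,230,400,275,13,'c3'); crop(c,205,225,255,275,12,'c4')
E
```

```text
(no output)
```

View pics/c3.png

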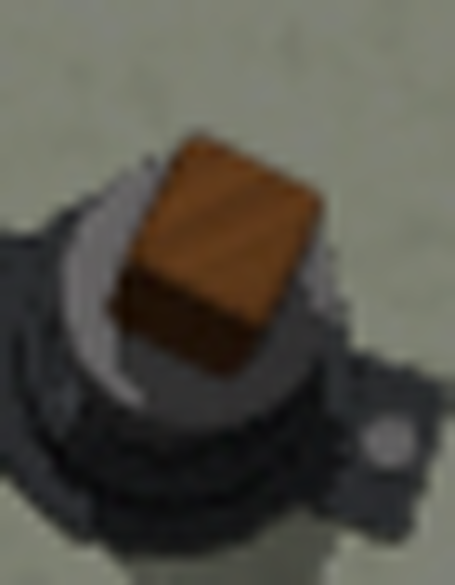

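View pics/c4.png

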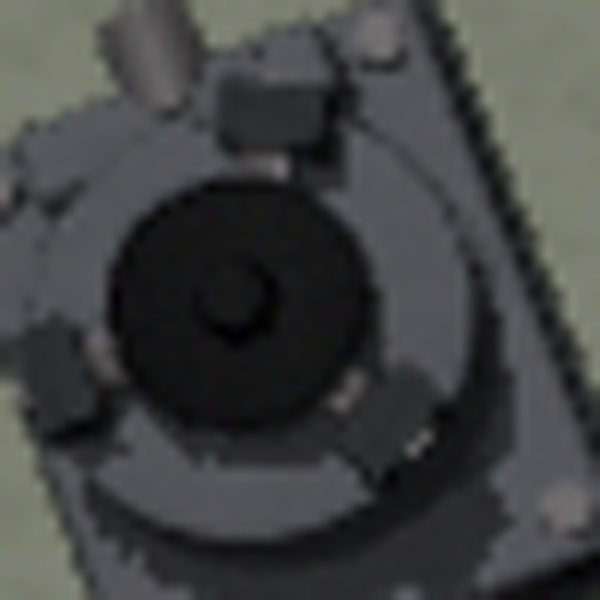

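```bash
python3 - <<'E'
from h import *
c=load('top0')
P=[atz(c,365+u/13,230+v/13,113)[:2] for u,v in[(195,132),(325,200),(258,325),(132,262)]]
P=np.array(P);print(P.round(1),P.mean(0).round(1))
for i in range(4):
    d=P[(i+1)%4]-P[i];print(np.hypot(*d).round(1),np.degrees(np.arctan2(d[1],d[0])).round(1))
print('strap',[atz(c,365+u/13,230+v/13,8).round(1)[:2] for u,v in[(388,440)]],atz(c,340+103/5,215+185/5,8).round(1))
print('flange',atz(c,205+240/12,225+305/12,75.),'boss',atz(c,205+237/12,225+285/12,82.))
for u,v in[(240,380),(170,300),(300,300),(240,230)]: print(dep(c,205+u/12,225+v/12).round(1))
tgt=P.mean(0);s=bot.read_state();print(s['tcp_pos'])
def rel(p,yaw,x):
    d=np.array(x)-p; return d@[np.cos(yaw),np.sin(yaw)], d@[np.sin(yaw),-np.cos(yaw)]
print(rel(s['tcp_pos'][:2],s['tcp_rot'][2],tgt))
E
```

```text
[[ 522.4 -150. ]
 [ 508.7 -169.7]
 [ 489.1 -156. ]
 [ 501.8 -136.8]] [ 505.5 -153.1]
24.0 -124.7
23.9 145.0
22.9 56.5
24.4 -32.5
strap [array([ 486.3, -190.7])] [ 522.5 -115.5    8. ]
flange [544.06409334 187.51251481  75.        ] boss [546.22421812 186.75440241  82.        ]
[529.4 188.   78. ]
[546.8 200.6  73. ]
[543.3 176.1  77.4]
[558.1 186.5  75.2]
[ 203.57257369 -616.7949839   230.35082446]
(np.float64(432.0202372546548), np.float64(-345.72768507205274))
```

Request:
{"api": "arm_command", "payload": {"moves": [1, -0.8, 0, 0, 1, -0.8, 0, 0, 1, -0.8, 0, 0, 1, -0.8, 0, 0, 1, -0.8, 0, 0, 1, -0.8, 0, 0, 1, -0.8, 0, 0, 1, -0.8, 0, 0, 1, -0.8, 0, 0, 1, -0.8, 0, 0], "claw": 1, "newtons": 60}}

```text
time_s: 1.4
tcp_pos: [483.8, -186.4, 231.2]
tcp_rot: [3.142, 0.0, 0.319]
force: [-0.0, 0.5, 0.0]
gripper_width: 85.3
```

Request:
{"api": "arm_command", "payload": {"moves": [0.8, -0.64, 0, 0, 0, 0, 0, -0.88, 0, 0, 0, -0.88, 0, 0, 0, -0.88, 0, 0, 0, -0.88, 0, 0, 0, -0.88, 0, 0, 0, 0, 0, 0, 0, 0, 0, 0, 0, 0, 0, 0, 0, 0]}}

```text
time_s: 2.65
tcp_pos: [505.6, -153.7, 231.3]
tcp_rot: [3.142, -0.0, 0.978]
force: [0.2, 0.2, -0.7]
gripper_width: 85.7
```

```bash
python3 - <<'E'
from h import *
c=snap('wrist','w1');s=bot.read_state();print(s['time_s'],s['tcp_pos'],s['tcp_rot'],s['force'],c['eye'],s['joint_positions'].round(2))
E
```

```text
2.7 [ 505.58826442 -153.66622018  231.31278856] [-3.14153948e+00  1.90177019e-05  9.78356568e-01] [ 0.9086128   0.08776138 -0.38685459] [552.13316612 -83.35808664 373.71684371] [-0.4  -0.15  1.92 -0.    1.37  0.2 ]
```

View pics/w1.png

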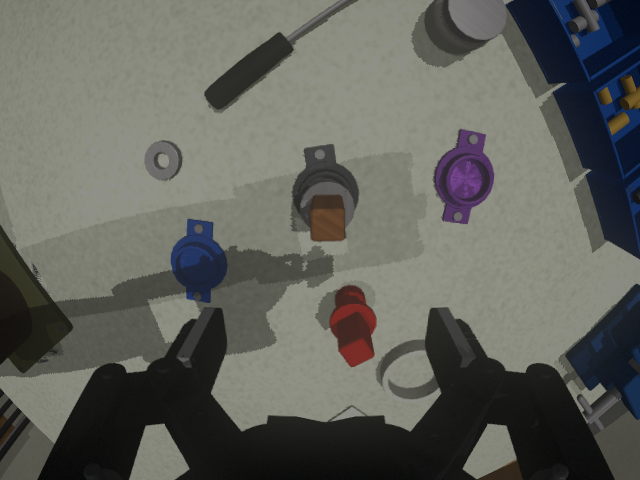

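```bash
python3 - <<'E'
from h import *
crop(load('w1'),290,135,370,250,6,'c5')
E
```

```text
(no output)
```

View pics/c5.png

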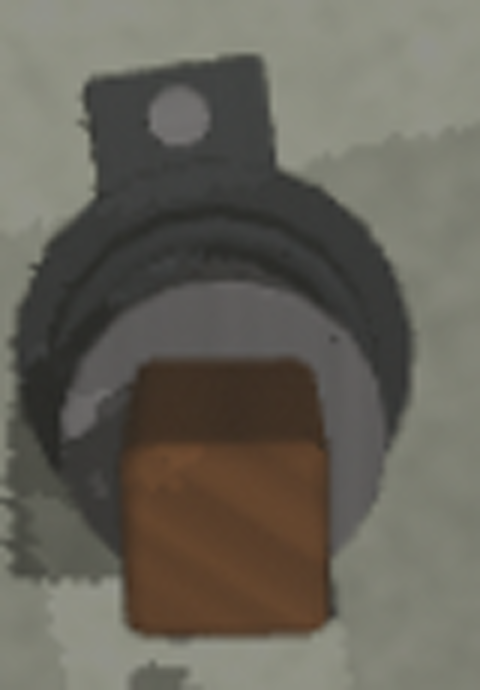

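```bash
python3 - <<'E'
from h import *
c=load('w1')
def W(u,v,z): return atz(c,290+u/6,135+v/6,z,True)[:2]
P=np.array([W(u,v,113) for u,v in[(122,445),(327,438),(330,632),(126,637)]])
print(P.round(1),P.mean(0).round(1))
for i in range(4):
    d=P[(i+1)%4]-P[i];print(np.hypot(*d).round(1),(np.degrees(np.arctan2(d[1],d[0]))%90).round(1))
# collar circle at z 63 right/left edges; cup rim z=22 outer edges
print('collar mid',(W(60,430,63)+W(388,430,63))/2, np.linalg.norm(W(60,430,63)-W(388,430,63)))
print('rim', W(18,330,22),W(412,330,22),(W(18,330,22)+W(412,330,22))/2,np.linalg.norm(W(18,330,22)-W(412,330,22)))
print('hole',W(179,116,8))
E
```

```text
[[ 504.2 -134.8]
 [ 525.3 -147.9]
 [ 512.  -169. ]
 [ 490.6 -155.4]] [ 508.  -151.8]
24.8 58.2
24.9 57.9
25.4 57.6
24.7 56.6
collar mid [ 508.47647092 -150.96080022] 47.24639044909403
rim [ 484.43317329 -127.48594495] [ 537.17734802 -162.87495124] [ 510.80526066 -145.18044809] 63.5163737466486
hole [ 524.28421627 -114.5184119 ]
```

Request:
{"api": "arm_command", "payload": {"moves": [0.05, 0, 0, -0.12, 0, 0, 0.8, 0, 0, 0, 0.8, 0, 0, 0, 0.8, 0, 0, 0, 0.8, 0, 0, 0, 0.5, 0, 0, 0, 0.25, 0, 0, 0, 0.175, 0, 0, 0, 0, 0, 0, 0, 0, 0]}}

```text
time_s: 3.95
tcp_pos: [507.4, -152.3, 67.3]
tcp_rot: [3.14, -0.0, 0.997]
force: [0.2, -0.6, -0.0]
gripper_width: 85.1
```

```bash
python3 - <<'E'
from h import *
c=snap('wrist','w2');s=snap('side','s2');crop(s,290,140,410,260,6,'c6');st=bot.read_state();print(st['tcp_pos'],st['tcp_rot'],st['force'])
E
```

```text
[ 507.30974327 -152.24018148   67.21494133] [ 3.14000400e+00 -2.80512770e-04  9.96868722e-01] [-0.11312796 -0.2222341   1.08990102]
```

View pics/w2.png

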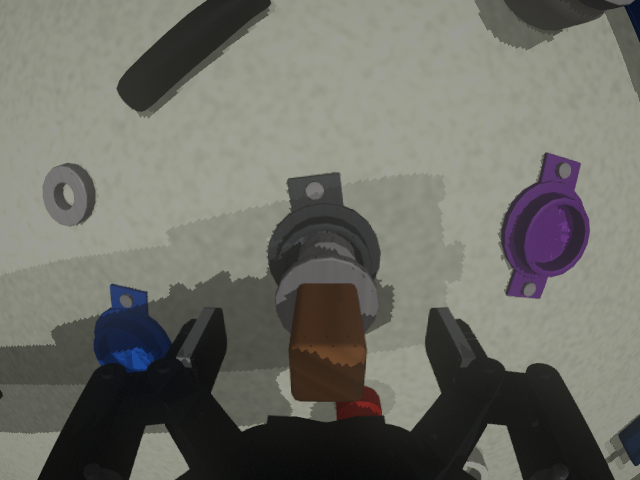

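View pics/c6.png

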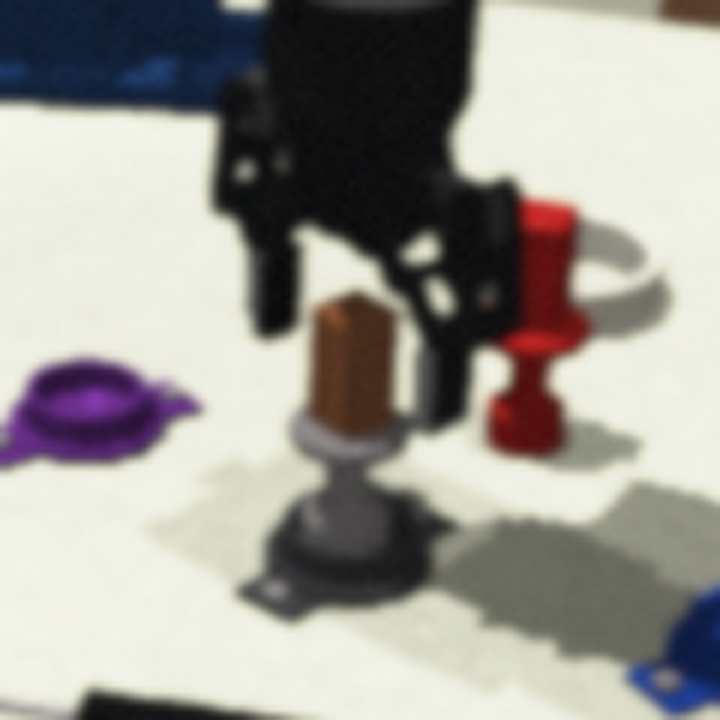

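The wrist view shows the handle at u≈328, midway between the finger tips (u≈225 and 428). Closing.

Request:
{"api": "arm_command", "payload": {"moves": [0, 0, 0, 0, 0, 0, 0, 0, 0, 0, 0, 0, 0, 0, 0, 0, 0, 0, 0, 0, 0, 0, 0, 0, 0, 0, 0, 0, 0, 0, 0, 0, 0, 0, 0, 0, 0, 0, 0, 0], "claw": -1, "newtons": 80}}

```text
time_s: 5.3
tcp_pos: [506.8, -152.1, 66.5]
tcp_rot: [3.142, 0.0, 0.997]
force: [-0.4, 0.8, 3.4]
gripper_width: 25.1
```

```bash
python3 - <<'E'
from h import *
c=snap('wrist','w3');s=snap('side','s3');crop(s,290,140,410,260,6,'c7');st=bot.read_state();print(st['tcp_pos'],st['tcp_rot'],st['force'],st['gripper_width'])
E
```

```text
[ 506.81405314 -152.032357     66.50558039] [ 3.14145953e+00 -2.41690504e-05  9.96815477e-01] [-1.23702878  0.74705612  3.91761626] 25.319104137982553
```

View pics/w3.png

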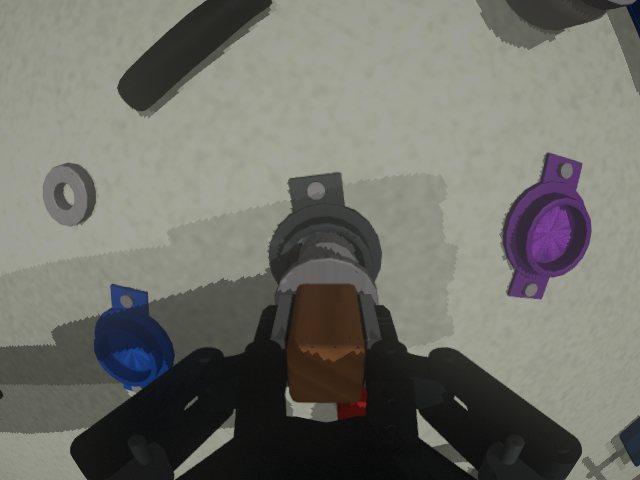

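View pics/c7.png

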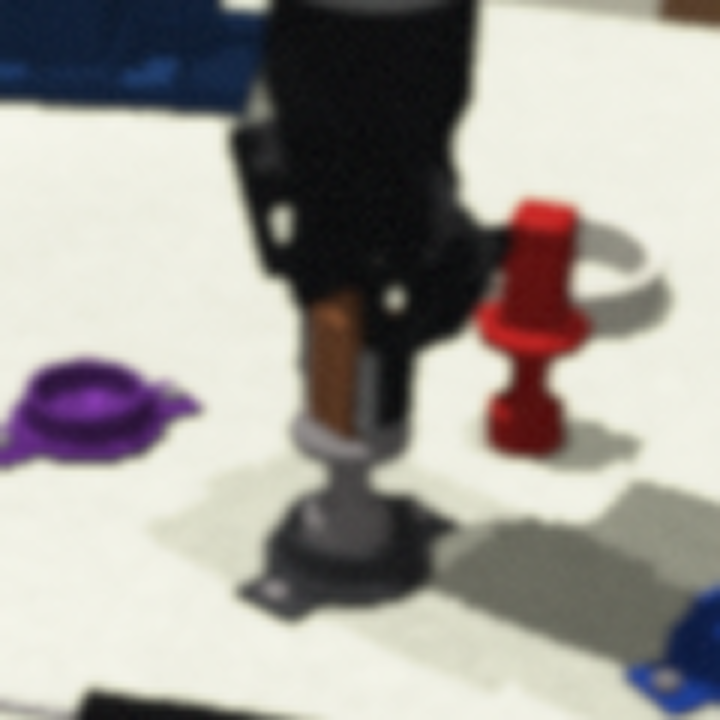

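Request:
{"api": "arm_command", "payload": {"moves": [0, 0, -0.25, 0, 0, 0, -0.75, 0, 0, 0, -1, 0, 0, 0, -1, 0, 0, 0, 0, 0, 0, 0, 0, 0, 0, 0, 0, 0, 0, 0, 0, 0, 0, 0, 0, 0, 0, 0, 0, 0]}}

```text
time_s: 6.65
tcp_pos: [506.7, -151.9, 186.1]
tcp_rot: [-3.141, 0.0, 0.997]
force: [0.1, 0.4, -2.6]
gripper_width: 25.3
```

Request:
{"api": "arm_command", "payload": {"moves": [0.6, -0.4, 0, 0, 0.75, -0.45, 0, 0, 0.9, -0.55, 0, 0, 0.9, -0.55, 0, 0, 0.9, -0.55, 0, 0, 0.9, -0.55, 0, 0, 0.75, -0.45, 0, 0, 0.45, -0.3, 0, 0, 0, 0, 0, 0, 0, 0, 0, 0]}}

```text
time_s: 7.9
tcp_pos: [512.7, 136.7, 186.3]
tcp_rot: [3.141, 0.0, 0.997]
force: [0.2, -0.3, -2.3]
gripper_width: 25.2
```

```bash
python3 - <<'E'
from h import *
c=snap('wrist','w4');s=snap('side','s4');t=snap('top','t4');st=bot.read_state();print(st['time_s'],st['tcp_pos'],st['tcp_rot'],st['force'],st['gripper_width'])
cv2.imwrite('pics/st4.png',np.hstack([cv2.resize(x['img'][:,:,::-1],(400,300)) for x in (s,t)]))
E
```

```text
8.05 [512.74660534 136.27670957 186.3312376 ] [3.14146502e+00 1.62056326e-04 9.95584834e-01] [ 0.09805544  0.53445402 -2.81911715] 25.296678303903526
```

View pics/w4.png

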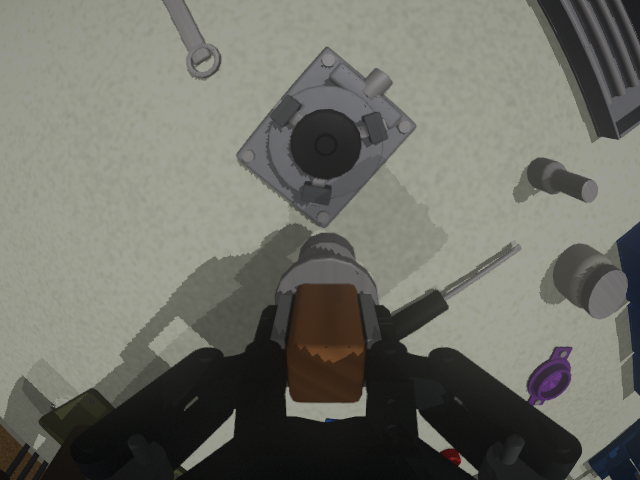

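View pics/st4.png

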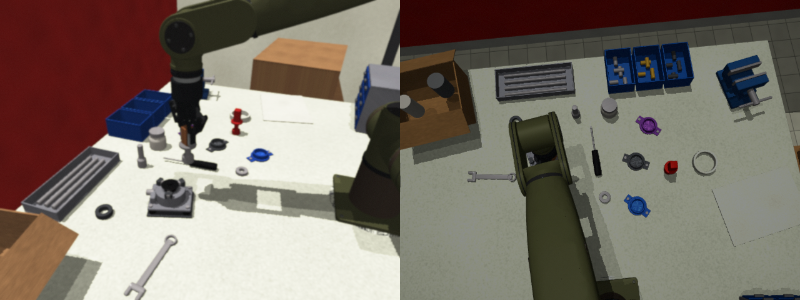

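```bash
python3 - <<'E'
from h import *
c=load('w4')
crop(c,275,95,375,195,7,'c8'); crop(c,265,225,390,300,6,'c9')
E
```

```text
(no output)
```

View pics/c8.png

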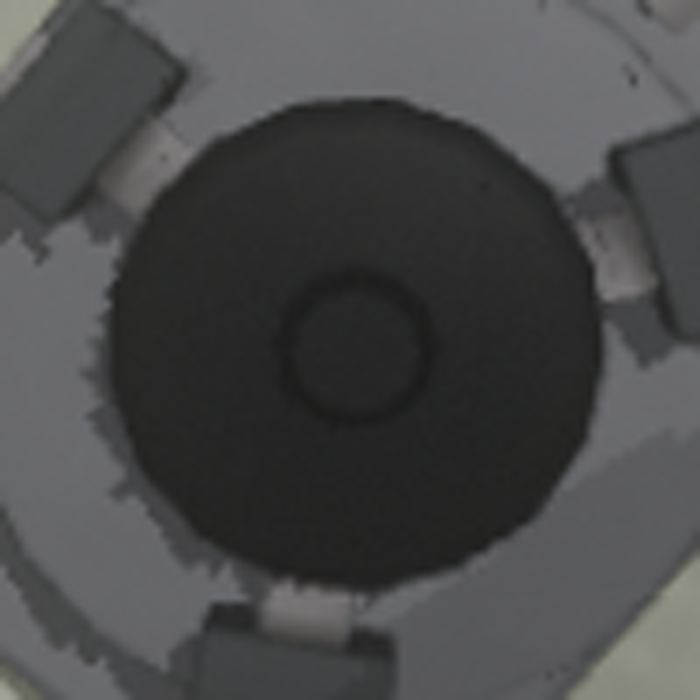

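View pics/c9.png

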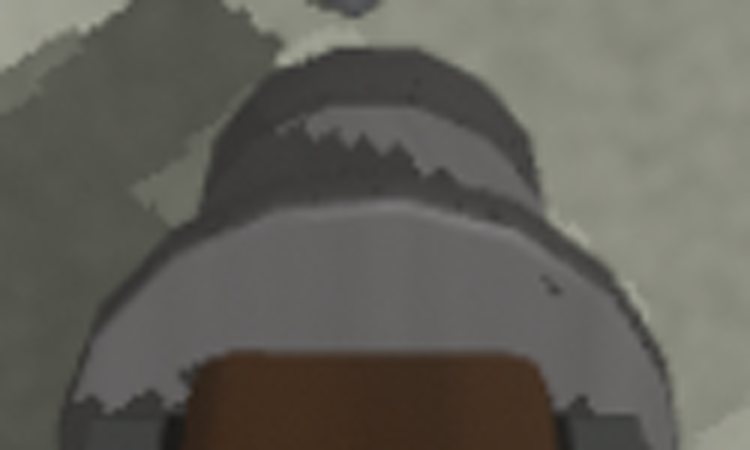

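```bash
python3 - <<'E'
from h import *
c=load('w4'); yaw=.9965; T=np.array([512.75,136.5,186.3]); X=np.array([np.cos(yaw),np.sin(yaw)]);Y=np.array([np.sin(yaw),-np.cos(yaw)])
def W(u,v,z):
    p=atz(c,u,v,z,True)[:2]-T[:2]; return np.round([p@X,p@Y],2)
w=lambda u,v,z:W(265+u/6,225+v/6,z)
print('foot far',w(390,47,125.8)-[17,0],'foot top far', w(390,104,125.8+25))
print('collar top far',w(385,205,182.8)-[24,0],'bottom far',w(385,197,175.8)-[24,0])
for u,v in [(75,385),(668,385)]: print('collar side',w(u,v,182.8))
print('flange',W(325.9,143.9,73),'boss',W(325.9,144.6,82),W(325.9,144.6,76))
print('flange w',W(275+110/7,143.9,70),W(275+602/7,143.9,70),W(325.9,95+97/7,70),W(325.9,95+588/7,70))
print(W(290,446/6+135-20,0))
# handle in w1
c=load('w1');T=np.array([505.6,-153.7,231.3]);yaw=.978;X=np.array([np.cos(yaw),np.sin(yaw)]);Y=np.array([np.sin(yaw),-np.cos(yaw)])
print('handle w1',(np.array([508,-151.8])-T[:2])@X)
# handle top now
c=load('w4')
E
```

```text
foot far [-0.74  1.78] foot top far [19.56  1.48]
collar top far [-0.38  0.75] bottom far [-2.66  0.82]
collar side [  9.1  -22.04]
collar side [ 9.16 21.73]
flange [62.67 -0.63] boss [62.97 -0.64] [62.44 -0.63]
flange w [ 62.56 -25.02] [62.65 23.7 ] [86.85 -0.67] [37.53 -0.58]
[ 15.42 -32.94]
handle w1 2.916662987031527
```

Request:
{"api": "arm_command", "payload": {"moves": [0.4, 0, 0, 0, 0.5, 0, 0, 0, 0.4, 0, 0, 0, 0.283, -0.0125, 0, 0, 0, 0, 0.25, 0, 0, 0, 0.25, 0, 0, 0, 0.25, 0, 0, 0, 0, 0, 0, 0, 0, 0, 0, 0, 0, 0]}}

```text
time_s: 9.3
tcp_pos: [547.0, 190.5, 157.0]
tcp_rot: [3.141, -0.001, 0.997]
force: [-0.1, 0.3, -3.0]
gripper_width: 25.0
```

```bash
python3 - <<'E'
from h import *
c=snap('wrist','w5');s=snap('side','s5');st=bot.read_state();print(st['time_s'],st['tcp_pos'],st['tcp_rot'],st['force'],st['gripper_width'])
crop(s,220,210,330,360,5,'c10');crop(c,250,190,400,300,5,'c11')
E
```

```text
9.4 [546.92461807 190.57311694 156.9106458 ] [ 3.14092663e+00 -6.99080550e-04  9.96688663e-01] [-0.75319363  0.39442806 -2.95226734] 24.874892230211184
```

View pics/c10.png

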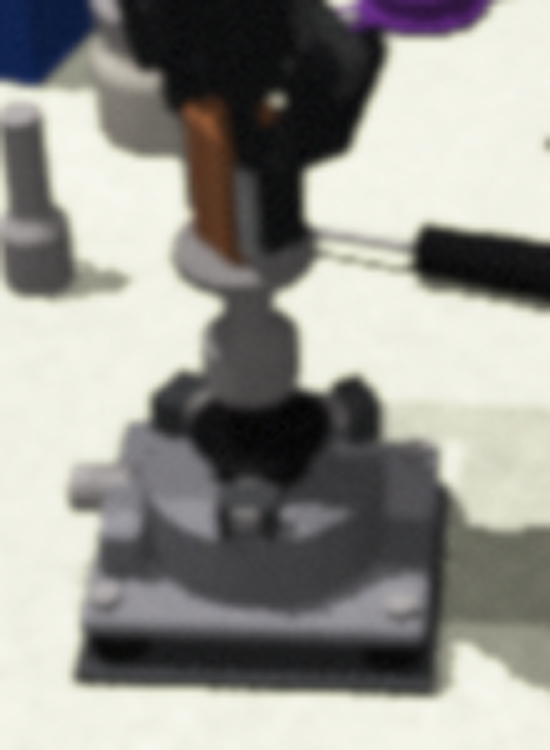

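View pics/c11.png

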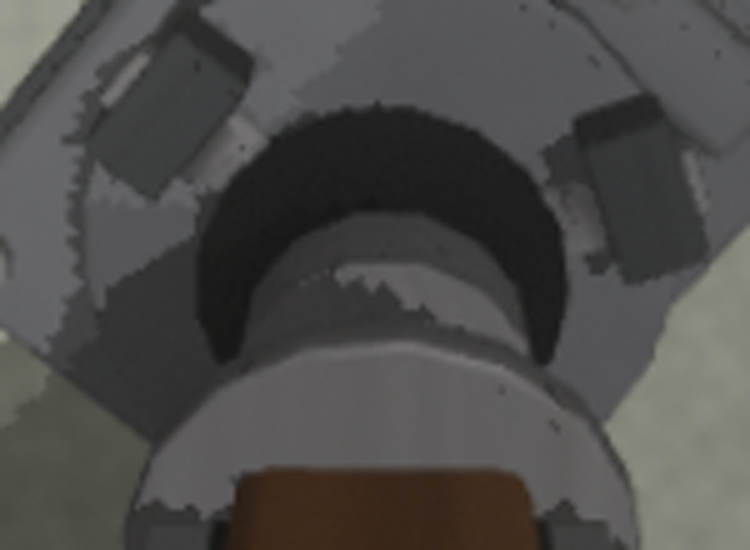

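```bash
python3 - <<'E'
from h import *
c=load('w5');st=bot.read_state(); yaw=.9967; T=st['tcp_pos']; X=np.array([np.cos(yaw),np.sin(yaw)]);Y=np.array([np.sin(yaw),-np.cos(yaw)])
print(T)
zf=T[2]-60.5
def W(u,v,z):
    p=atz(c,250+u/5,190+v/5,z,True)[:2]-T[:2]; return np.round([p@X,p@Y],2)
print('foot far',W(385,212,zf)-[17,0],'sides',W(245,345,zf),W(529,345,zf))
print('cap far',W(380,105,70)-[24.5,0],'sides',W(197,265,70),W(568,275,70), W(222,360,70),W(545,360,70))
s=load('s5')
cv2.imwrite('pics/c12.png',cv2.resize(s['img'][250:320,250:300,::-1],None,fx=11,fy=11,interpolation=cv2.INTER_CUBIC)[:600])
# predicted side pixels for a vertical axis at T
for z in (153,zf+20,zf,76,67): print(z,proj(s,[T[0],T[1],z]))
print([proj(s,[a,b,67]) for a,b in [(T[0]+24.5*.95,T[1]+24.5*.32),(T[0]-24.5*.95,T[1]-24.5*.32)]])
E
```

```text
[546.92461807 190.57311694 156.9106458 ]
foot far [-0.52  0.32] sides [ -0.13 -16.22] [-0.1  17.43]
cap far [-2.4  -0.23] sides [  0.29 -24.32] [-1.06 24.67] [-13.3 -21.4] [-13.26  22.02]
153 (np.float64(269.37308739112024), np.float64(256.66266924541833))
116.41064580233487 (np.float64(270.5426561632053), np.float64(274.6154777074344))
96.41064580233487 (np.float64(271.1564375959297), np.float64(284.03698481521843))
76 (np.float64(271.76522359562057), np.float64(293.3818123342734))
67 (np.float64(272.0282109098041), np.float64(297.41865137458075))
[(np.float64(257.7012388278036), np.float64(297.31751238927427)), (np.float64(286.3568052612434), np.float64(297.5198018120408))]
```

View pics/c12.png

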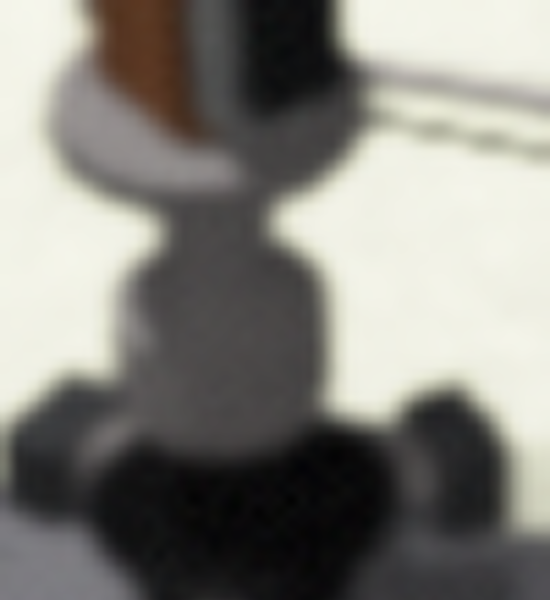

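Request:
{"api": "arm_command", "payload": {"moves": [-0.028, -0.011, 0, 0, 0, 0, 0, 0, 0, 0, 0.1, 0, 0, 0, 0.1, 0, 0, 0, 0.08, 0, 0, 0, 0, 0, 0, 0, 0, 0, 0, 0, 0, 0, 0, 0, 0, 0, 0, 0, 0, 0]}}

```text
time_s: 10.65
tcp_pos: [545.7, 189.9, 145.2]
tcp_rot: [3.142, -0.0, 0.997]
force: [-0.4, 0.3, -3.0]
gripper_width: 25.3
```

```bash
python3 - <<'E'
from h import *
c=snap('wrist','w6');s=snap('side','s6');st=bot.read_state();print(st['time_s'],st['tcp_pos'],st['tcp_rot'],st['force'],st['gripper_width'])
a=cv2.resize(s['img'][255:315,240:305,::-1],None,fx=6,fy=6,interpolation=cv2.INTER_CUBIC)
b=cv2.resize(c['img'][200:290,275:375,::-1],(400,360),interpolation=cv2.INTER_CUBIC)
cv2.imwrite('pics/c13.png',np.hstack([a[:360],b]))
E
```

```text
10.75 [545.69155684 189.84908122 145.17699587] [ 3.14151132e+00 -1.04272677e-04  9.96770665e-01] [ 0.73215321  0.60848818 -2.9330677 ] 25.247122929495994
```

View pics/c13.png

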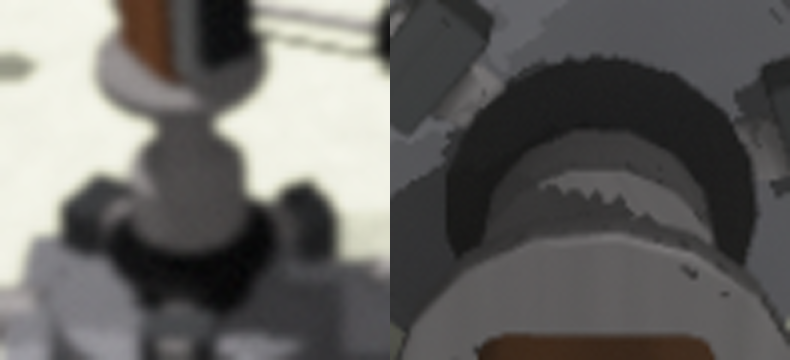

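```bash
python3 - <<'E'
from h import *
c=load('w6');T=np.array([545.7,189.87,145.2]); yaw=.9967; X=np.array([np.cos(yaw),np.sin(yaw)]);Y=np.array([np.sin(yaw),-np.cos(yaw)])
zf=T[2]-60.5
def W(u,v,z):
    p=atz(c,275+(u-390)/4,200+v/4,z,True)[:2]-T[:2]; return np.round([p@X,p@Y],2)
print('foot far',W(600,129,zf)-[17,0],'sides',W(486,235,zf),W(717,235,zf))
print('cap far',W(600,57,67)-[24.5,0],'flat',W(600,57,70)-[24.5,0],'sides',W(446,190,70),W(757,190,70))
c=load('w4');T=np.array([512.75,136.5,186.3])
print('w4 far',(lambda p:(p@X,p@Y))(atz(c,325.9,95+97/7,70,True)[:2]-T[:2]),(lambda p:(p@X,p@Y))(atz(c,325.9,95+97/7,67,True)[:2]-T[:2]))
E
```

```text
foot far [-0.46  0.48] sides [ -0.02 -16.34] [ 0.03 17.86]
cap far [-2.17  0.54] flat [-1.33  0.53] sides [  1.5 -23.6] [ 1.57 25.29]
w4 far (np.float64(86.85236959814839), np.float64(-0.6563921945581532)) (np.float64(86.8800596103462), np.float64(-0.6541324479295195))
```

Request:
{"api": "arm_command", "payload": {"moves": [0, 0, 0.04, 0, 0, 0, 0.04, 0, 0, 0, 0.04, 0, 0, 0, 0.03, 0, 0, 0, 0.02, 0, 0, 0, 0, 0, 0, 0, 0, 0, 0, 0, 0, 0, 0, 0, 0, 0, 0, 0, 0, 0]}}

```text
time_s: 12.0
tcp_pos: [545.7, 189.9, 138.4]
tcp_rot: [3.142, -0.0, 0.997]
force: [0.5, -0.0, -3.3]
gripper_width: 25.2
```

Request:
{"api": "arm_command", "payload": {"moves": [0, 0, 0.01, 0, 0, 0, 0.01, 0, 0, 0, 0.01, 0, 0, 0, 0.01, 0, 0, 0, 0.01, 0, 0, 0, 0, 0, 0, 0, 0, 0, 0, 0, 0, 0, 0, 0, 0, 0, 0, 0, 0, 0]}}

```text
time_s: 13.25
tcp_pos: [545.7, 189.8, 136.3]
tcp_rot: [-3.142, -0.0, 0.997]
force: [-0.4, -0.9, -3.4]
gripper_width: 25.1
```

Request:
{"api": "arm_command", "payload": {"moves": [0, 0, 0.01, 0, 0, 0, 0.01, 0, 0, 0, 0.01, 0, 0, 0, 0.01, 0, 0, 0, 0.01, 0, 0, 0, 0, 0, 0, 0, 0, 0, 0, 0, 0, 0, 0, 0, 0, 0, 0, 0, 0, 0]}}

```text
time_s: 14.5
tcp_pos: [545.9, 189.9, 134.5]
tcp_rot: [3.141, -0.0, 0.997]
force: [-0.5, -0.1, 2.7]
gripper_width: 25.2
```

```bash
python3 - <<'E'
from h import *
c=snap('wrist','w7');s=snap('side','s7');st=bot.read_state();print(st['time_s'],st['tcp_pos'],st['tcp_rot'],st['force'],st['moment'],st['gripper_width'])
a=cv2.resize(s['img'][255:315,240:305,::-1],None,fx=6,fy=6,interpolation=cv2.INTER_CUBIC)
b=cv2.resize(c['img'][200:290,275:375,::-1],(400,360),interpolation=cv2.INTER_CUBIC)
cv2.imwrite('pics/c14.png',np.hstack([a[:360],b]))
E
```

```text
14.6 [545.8220305  189.87831287 134.47723374] [ 3.14126354e+00 -3.13939854e-04  9.96792965e-01] [-0.96989997  0.14332845  2.27463024] [-0.04526055  0.1620715   0.02930962] 24.98922840918261
```

View pics/c14.png

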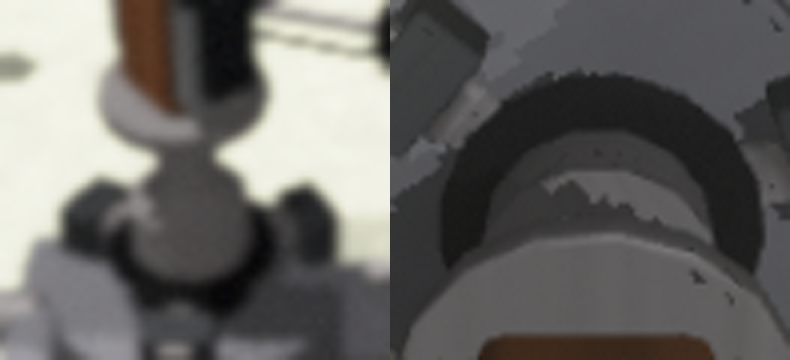

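```bash
python3 - <<'E'
from h import *
c=load('w7');T=bot.read_state()['tcp_pos']; yaw=.9968; X=np.array([np.cos(yaw),np.sin(yaw)]);Y=np.array([np.sin(yaw),-np.cos(yaw)])
def W(u,v,z):
    p=atz(c,275+(u-390)/4,200+v/4,z,True)[:2]-T[:2]; return np.round([p@X,p@Y],2)
zf=75
print('foot far',W(600,129,zf)-[17,0],'sides',W(486,235,zf),W(717,235,zf))
for z in(66,68,70,72):print(z,'cap far',W(600,72,z)-[24.5,0],'sides',W(441,215,z),W(763,215,z))
E
```

```text
foot far [-0.1   0.51] sides [  0.43 -16.22] [ 0.47 17.8 ]
66 cap far [-1.72  0.53] sides [-2.000e-02 -2.376e+01] [ 0.04 25.62]
68 cap far [-1.14  0.52] sides [  0.78 -23.54] [ 0.84 25.37]
70 cap far [-0.56  0.51] sides [  1.58 -23.32] [ 1.64 25.12]
72 cap far [0.03 0.5 ] sides [  2.38 -23.11] [ 2.43 24.87]
```

Request:
{"api": "arm_command", "payload": {"moves": [0, 0, 0.0125, 0, 0, 0, 0.0125, 0, 0, 0, 0.0125, 0, 0, 0, 0, 0, 0, 0, 0, 0, 0, 0, 0, 0, 0, 0, 0, 0, 0, 0, 0, 0, 0, 0, 0, 0, 0, 0, 0, 0]}}

```text
time_s: 15.85
tcp_pos: [545.8, 189.9, 132.9]
tcp_rot: [3.141, -0.0, 0.997]
force: [0.8, 0.5, 3.8]
gripper_width: 25.0
```

Request:
{"api": "arm_command", "payload": {"moves": [0, 0, 0.0125, 0, 0, 0, 0.0125, 0, 0, 0, 0.0125, 0, 0, 0, 0, 0, 0, 0, 0, 0, 0, 0, 0, 0, 0, 0, 0, 0, 0, 0, 0, 0, 0, 0, 0, 0, 0, 0, 0, 0]}}

```text
time_s: 17.1
tcp_pos: [545.7, 189.9, 131.6]
tcp_rot: [3.141, -0.0, 0.997]
force: [-0.4, -0.3, 5.7]
gripper_width: 25.1
```

Request:
{"api": "arm_command", "payload": {"moves": [0, 0, 0.0125, 0, 0, 0, 0.0125, 0, 0, 0, 0.0125, 0, 0, 0, 0.0125, 0, 0, 0, 0, 0, 0, 0, 0, 0, 0, 0, 0, 0, 0, 0, 0, 0, 0, 0, 0, 0, 0, 0, 0, 0]}}

```text
time_s: 18.35
tcp_pos: [545.9, 189.9, 130.1]
tcp_rot: [3.141, -0.0, 0.997]
force: [0.2, -1.2, 7.7]
gripper_width: 25.1
```

Request:
{"api": "arm_command", "payload": {"moves": [0, 0, 0.0125, 0, 0, 0, 0.0125, 0, 0, 0, 0.0125, 0, 0, 0, 0.0125, 0, 0, 0, 0, 0, 0, 0, 0, 0, 0, 0, 0, 0, 0, 0, 0, 0, 0, 0, 0, 0, 0, 0, 0, 0]}}

```text
time_s: 19.6
tcp_pos: [546.0, 189.9, 128.6]
tcp_rot: [3.141, -0.001, 0.997]
force: [0.0, 0.0, 8.8]
gripper_width: 25.5
```

Request:
{"api": "arm_command", "payload": {"moves": [0, 0, 0.0125, 0, 0, 0, 0.0125, 0, 0, 0, 0.0125, 0, 0, 0, 0.0125, 0, 0, 0, 0, 0, 0, 0, 0, 0, 0, 0, 0, 0, 0, 0, 0, 0, 0, 0, 0, 0, 0, 0, 0, 0]}}

```text
time_s: 20.85
tcp_pos: [546.0, 190.0, 126.5]
tcp_rot: [3.141, -0.001, 0.997]
force: [-0.9, -0.0, 8.8]
gripper_width: 25.2
```

```bash
python3 - <<'E'
from h import *
c=snap('wrist','w8');s=snap('side','s8');st=bot.read_state();print(st['time_s'],st['tcp_pos'],st['tcp_rot'],st['force'],st['moment'],st['gripper_width'])
a=cv2.resize(s['img'][255:315,240:305,::-1],None,fx=6,fy=6,interpolation=cv2.INTER_CUBIC)
b=cv2.resize(c['img'][200:290,275:375,::-1],(400,360),interpolation=cv2.INTER_CUBIC)
cv2.imwrite('pics/c15.png',np.hstack([a[:360],b]))
E
```

```text
20.95 [545.93803409 189.98469422 126.44792186] [ 3.14134428e+00 -5.40502589e-04  9.96798015e-01] [-0.82609156 -0.54184341  8.68067781] [-0.02233368  0.35153302  0.02480351] 25.506351831520863
```

View pics/c15.png

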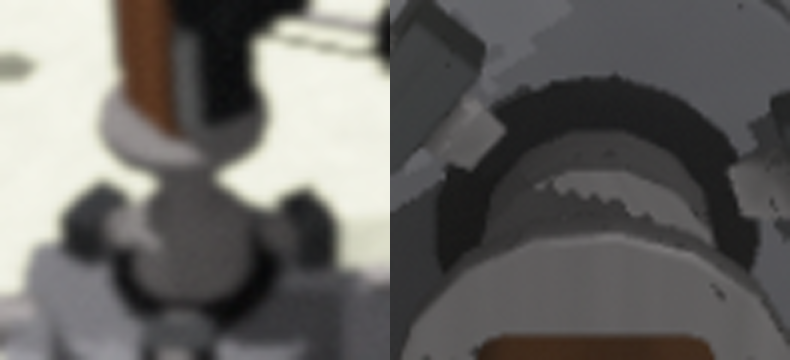

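Request:
{"api": "arm_command", "payload": {"moves": [0, 0, 0.0125, 0, 0, 0, 0.0125, 0, 0, 0, 0.0125, 0, 0, 0, 0.0125, 0, 0, 0, 0, 0, 0, 0, 0, 0, 0, 0, 0, 0, 0, 0, 0, 0, 0, 0, 0, 0, 0, 0, 0, 0]}}

```text
time_s: 22.2
tcp_pos: [546.0, 190.0, 125.4]
tcp_rot: [3.141, -0.001, 0.997]
force: [-3.1, -0.3, 12.5]
gripper_width: 25.4
```

Request:
{"api": "arm_command", "payload": {"moves": [0, 0, 0.0125, 0, 0, 0, 0.0125, 0, 0, 0, 0.0125, 0, 0, 0, 0, 0, 0, 0, 0, 0, 0, 0, 0, 0, 0, 0, 0, 0, 0, 0, 0, 0, 0, 0, 0, 0, 0, 0, 0, 0]}}

```text
time_s: 23.45
tcp_pos: [546.1, 190.0, 124.6]
tcp_rot: [3.141, -0.001, 0.997]
force: [-4.3, -2.1, 16.6]
gripper_width: 25.2
```

```bash
python3 - <<'E'
from h import *
c=snap('wrist','w9');s=snap('side','s9');st=bot.read_state();print(st['time_s'],st['tcp_pos'],st['tcp_rot'],st['force'],st['moment'],st['gripper_width'])
a=cv2.resize(s['img'][255:315,240:305,::-1],None,fx=6,fy=6,interpolation=cv2.INTER_CUBIC)
b=cv2.resize(c['img'][200:290,275:375,::-1],(400,360),interpolation=cv2.INTER_CUBIC)
cv2.imwrite('pics/c16.png',np.hstack([a[:360],b]))
E
```

```text
23.55 [546.12646004 190.01840199 124.60668241] [ 3.14134283e+00 -5.77849231e-04  9.96675870e-01] [-5.01890852 -0.16314842 15.64418711] [-0.16680592  1.12869776 -0.01420593] 25.13044615382643
```

View pics/c16.png

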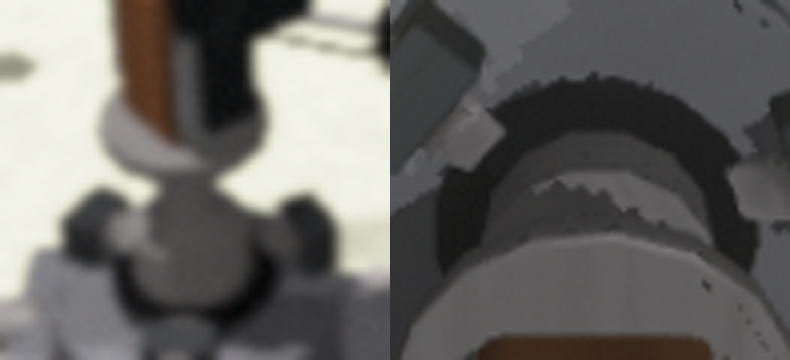

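Request:
{"api": "arm_command", "payload": {"moves": [0, 0, -0.05, 0, 0, 0, -0.05, 0, 0, 0, -0.1, 0, 0, 0, -0.1, 0, 0, 0, -0.25, 0, 0, 0, -0.5, 0, 0, 0, -0.5, 0, 0, 0, 0, 0, 0, 0, 0, 0, 0, 0, 0, 0]}}

```text
time_s: 24.8
tcp_pos: [545.0, 189.7, 182.8]
tcp_rot: [-3.14, 0.001, 0.997]
force: [-0.4, -0.1, -3.3]
gripper_width: 24.8
```

Request:
{"api": "arm_command", "payload": {"moves": [-0.3, 0, 0, 0, -0.6, 0, 0, 0, -0.6, 0, 0, 0, 0, 0, 0, 0, 0, 0, 0, 0, 0, 0, 0, 0, 0, 0, 0, 0, 0, 0, 0, 0, 0, 0, 0, 0, 0, 0, 0, 0]}}

```text
time_s: 26.05
tcp_pos: [513.1, 139.5, 183.8]
tcp_rot: [-3.142, 0.0, 0.997]
force: [-0.4, -0.1, -2.9]
gripper_width: 24.9
```

```bash
python3 - <<'E'
from h import *
c=snap('wrist','w10');s=snap('side','s10');st=bot.read_state();print(st['time_s'],st['tcp_pos'],st['tcp_rot'],st['force'],st['moment'],st['gripper_width'])
a=cv2.resize(s['img'][275:345,235:305,::-1],(390,390),interpolation=cv2.INTER_CUBIC)
b=cv2.resize(c['img'][90:190,275:375,::-1],(390,390),interpolation=cv2.INTER_CUBIC)
cv2.imwrite('pics/c17.png',np.hstack([a,b]))
E
```

```text
26.15 [513.05993012 139.47021081 183.8059968 ] [-3.14154596e+00  2.73242842e-05  9.96814320e-01] [ 1.08171043  0.56537869 -3.26628558] [ 0.0022911  -0.01237438 -0.03081372] 25.201306335881565
```

View pics/c17.png

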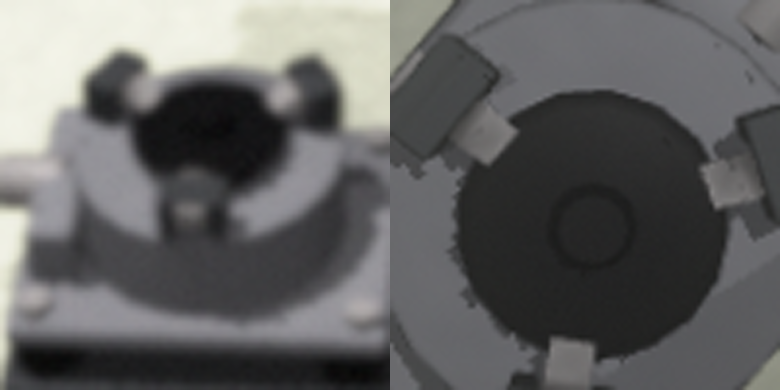

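View pics/w10.png

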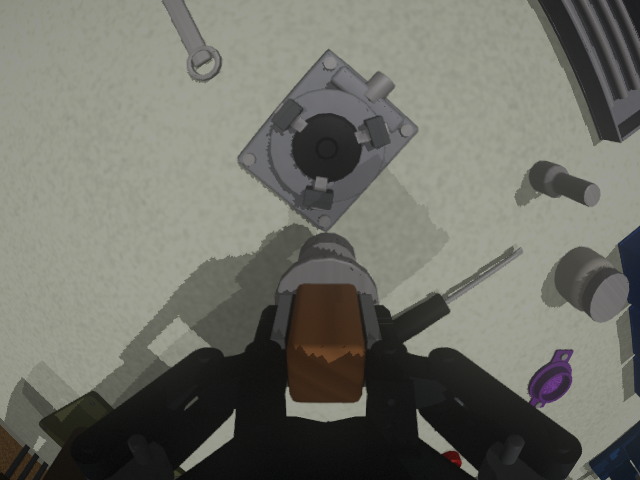

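The wrist view (cap at (327,148)) shows all three catch tips lapping over the flange, with the cover level. Force rose stiffly to about 19 N net after the click. Now returning the tool.

Request:
{"api": "arm_command", "payload": {"moves": [-0.6, 0.38, 0, 0, -0.75, 0.46, 0, 0, -0.9, 0.55, 0, 0, -0.9, 0.55, 0, 0, -0.9, 0.55, 0, 0, -0.9, 0.55, 0, 0, -0.75, 0.46, 0, 0, -0.51, 0.32, 0, 0, 0, 0, 0, 0, 0, 0, 0, 0]}}

```text
time_s: 27.4
tcp_pos: [506.4, -151.7, 183.8]
tcp_rot: [-3.141, -0.0, 0.997]
force: [0.3, -0.4, -2.3]
gripper_width: 25.1
```

```bash
python3 - <<'E'
from h import *
c=snap('wrist','w11');s=snap('side','s11');st=bot.read_state();print(st['time_s'],st['tcp_pos'],st['tcp_rot'],st['force'],st['moment'],st['gripper_width'])
a=cv2.resize(s['img'][175:255,310:390,::-1],(390,390),interpolation=cv2.INTER_CUBIC)
b=cv2.resize(c['img'][200:300,275:375,::-1],(390,390),interpolation=cv2.INTER_CUBIC)
cv2.imwrite('pics/c18.png',np.hstack([a,b]))
E
```

```text
27.5 [ 506.49449508 -151.2687501   183.7411315 ] [-3.14133735e+00 -1.81144388e-04  9.97802122e-01] [ 1.08090653 -0.64230157 -2.47683383] [ 0.0389544   0.01268714 -0.05174137] 25.22279514586599
```

View pics/c18.png

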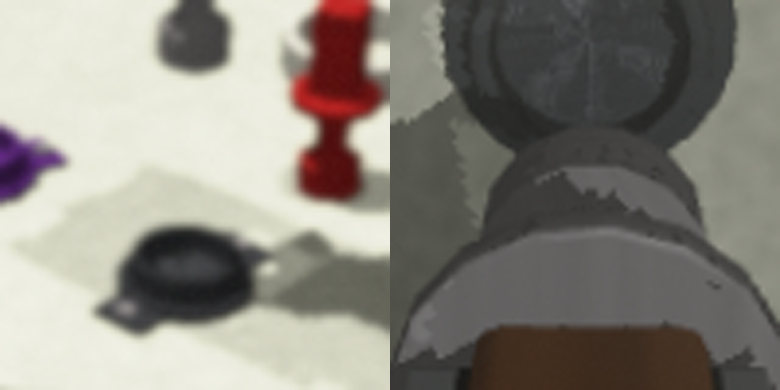

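Request:
{"api": "arm_command", "payload": {"moves": [-0.01, 0, 0.3, 0, 0, 0, 0.6, 0, 0, 0, 0.7, 0, 0, 0, 0.5, 0, 0, 0, 0.2, 0, 0, 0, 0.1, 0, 0, 0, 0, 0, 0, 0, 0, 0, 0, 0, 0, 0, 0, 0, 0, 0]}}

```text
time_s: 28.75
tcp_pos: [506.5, -152.5, 88.3]
tcp_rot: [3.141, -0.0, 0.997]
force: [-0.4, 0.2, -3.7]
gripper_width: 25.2
```

```bash
python3 - <<'E'
from h import *
c=snap('wrist','w12');s=snap('side','s12');st=bot.read_state();print(st['time_s'],st['tcp_pos'],st['tcp_rot'],st['force'],st['moment'],st['gripper_width'])
a=cv2.resize(s['img'][175:255,310:390,::-1],(390,390),interpolation=cv2.INTER_CUBIC)
b=cv2.resize(c['img'][180:300,265:385,::-1],(390,390),interpolation=cv2.INTER_CUBIC)
cv2.imwrite('pics/c19.png',np.hstack([a,b]))
E
```

```text
28.85 [ 506.35839008 -152.46506727   87.99464457] [ 3.14131079e+00 -7.05695480e-05  9.96775443e-01] [ 0.19753418 -0.07918558 -3.19671842] [-0.00515913 -0.00707112 -0.00706415] 25.010117058651755
```

View pics/c19.png

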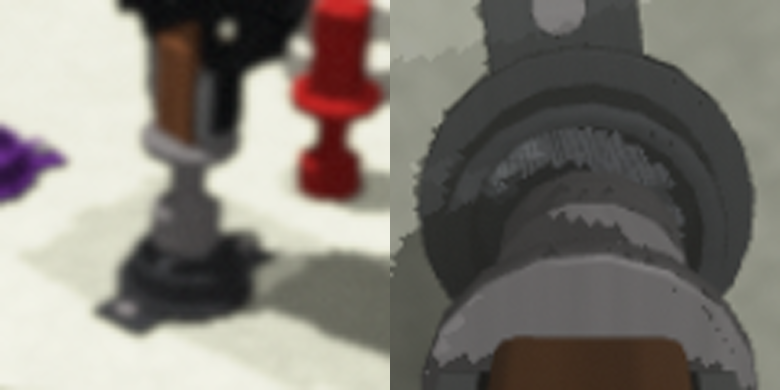

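Request:
{"api": "arm_command", "payload": {"moves": [0, -0.025, 0, 0, 0, 0, 0.1, 0, 0, 0, 0.1, 0, 0, 0, 0.1, 0, 0, 0, 0.1, 0, 0, 0, 0, 0, 0, 0, 0, 0, 0, 0, 0, 0, 0, 0, 0, 0, 0, 0, 0, 0]}}

```text
time_s: 30.1
tcp_pos: [505.5, -151.9, 71.9]
tcp_rot: [3.141, -0.0, 0.997]
force: [-0.1, 0.1, -2.7]
gripper_width: 25.6
```

Request:
{"api": "arm_command", "payload": {"moves": [0, 0, 0.025, 0, 0, 0, 0.025, 0, 0, 0, 0.025, 0, 0, 0, 0.02, 0, 0, 0, 0, 0, 0, 0, 0, 0, 0, 0, 0, 0, 0, 0, 0, 0, 0, 0, 0, 0, 0, 0, 0, 0]}}

```text
time_s: 31.35
tcp_pos: [505.4, -151.9, 68.0]
tcp_rot: [-3.142, -0.0, 0.997]
force: [0.2, -0.0, -2.5]
gripper_width: 24.9
```

Request:
{"api": "arm_command", "payload": {"moves": [0, 0, 0.02, 0, 0, 0, 0.015, 0, 0, 0, 0, 0, 0, 0, 0, 0, 0, 0, 0, 0, 0, 0, 0, 0, 0, 0, 0, 0, 0, 0, 0, 0, 0, 0, 0, 0, 0, 0, 0, 0]}}

```text
time_s: 32.6
tcp_pos: [505.4, -151.9, 66.6]
tcp_rot: [-3.142, -0.0, 0.997]
force: [-0.2, -0.0, -3.0]
gripper_width: 25.3
```

```bash
python3 - <<'E'
from h import *
c=snap('wrist','w13');s=snap('side','s13');st=bot.read_state();print(st['time_s'],st['tcp_pos'],st['tcp_rot'],st['force'],st['moment'],st['gripper_width'])
a=cv2.resize(s['img'][175:255,310:390,::-1],(390,390),interpolation=cv2.INTER_CUBIC)
b=cv2.resize(c['img'][180:300,265:385,::-1],(390,390),interpolation=cv2.INTER_CUBIC)
cv2.imwrite('pics/c20.png',np.hstack([a,b]))
E
```

```text
32.7 [ 505.45394648 -151.89026645   66.63529676] [-3.14158629e+00  3.24470795e-06  9.96817620e-01] [ 0.45082908 -0.21975267 -3.00235621] [-0.05791027 -0.02906583 -0.06107236] 25.366153501545725
```

View pics/c20.png

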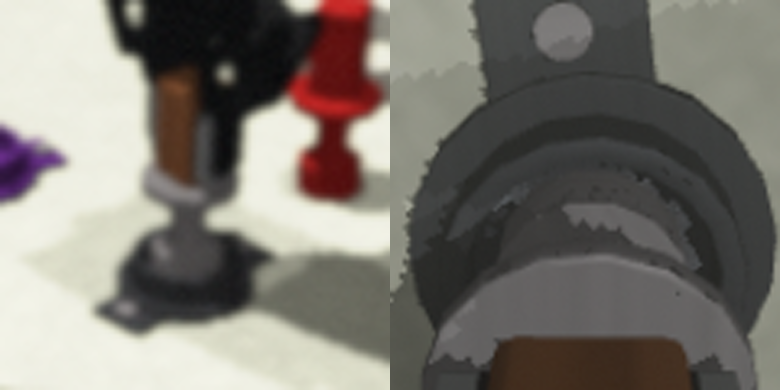

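Not in contact yet, so I'm going down a little further.

Request:
{"api": "arm_command", "payload": {"moves": [0, 0, 0.012, 0, 0, 0, 0.012, 0, 0, 0, 0, 0, 0, 0, 0, 0, 0, 0, 0, 0, 0, 0, 0, 0, 0, 0, 0, 0, 0, 0, 0, 0, 0, 0, 0, 0, 0, 0, 0, 0]}}

```text
time_s: 33.95
tcp_pos: [505.6, -151.9, 66.5]
tcp_rot: [3.142, -0.0, 0.997]
force: [-2.6, 0.7, 5.3]
gripper_width: 25.3
```

Request:
{"api": "arm_command", "payload": {"moves": [0, 0, -0.015, 0, 0, 0, 0, 0, 0, 0, 0, 0, 0, 0, 0, 0, 0, 0, 0, 0, 0, 0, 0, 0, 0, 0, 0, 0, 0, 0, 0, 0, 0, 0, 0, 0, 0, 0, 0, 0]}}

```text
time_s: 35.2
tcp_pos: [505.6, -151.9, 66.5]
tcp_rot: [3.141, -0.0, 0.997]
force: [-2.5, 0.5, 5.4]
gripper_width: 25.2
```

Request:
{"api": "arm_command", "payload": {"moves": [0, 0, 0, 0, 0, 0, 0, 0, 0, 0, 0, 0, 0, 0, 0, 0, 0, 0, 0, 0, 0, 0, 0, 0, 0, 0, 0, 0, 0, 0, 0, 0, 0, 0, 0, 0, 0, 0, 0, 0], "claw": 1}}

```text
time_s: 36.45
tcp_pos: [505.5, -151.9, 66.2]
tcp_rot: [-3.142, -0.0, 0.997]
force: [0.5, 0.4, -0.0]
gripper_width: 85.4
```

```bash
python3 - <<'E'
from h import *
c=snap('wrist','w14');s=snap('side','s14');st=bot.read_state();print(st['time_s'],st['tcp_pos'],st['force'],st['gripper_width'])
a=cv2.resize(s['img'][175:255,310:390,::-1],(390,390),interpolation=cv2.INTER_CUBIC)
b=cv2.resize(c['img'][180:420,200:440,::-1],(390,390),interpolation=cv2.INTER_CUBIC)
cv2.imwrite('pics/c21.png',np.hstack([a,b]))
E
```

```text
36.55 [ 505.4390851 -151.8786066   66.2493607] [0.3587614  0.56095131 1.08341907] 85.47498058242041
```

View pics/c21.png

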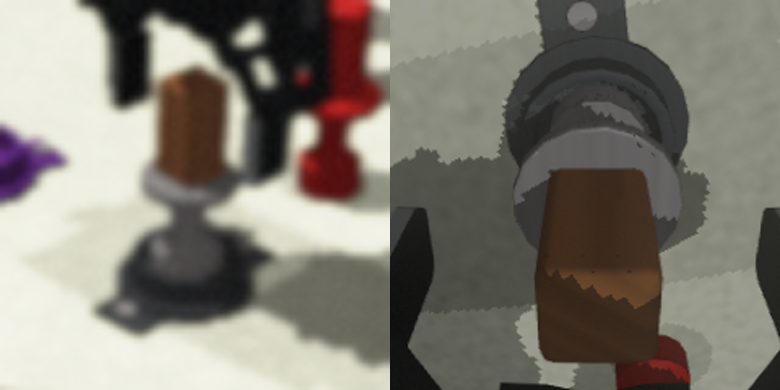

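The tool stands upright in the cup and both jaws are clear, so I'm retreating straight up.

Request:
{"api": "arm_command", "payload": {"moves": [0, 0, -0.3, 0, 0, 0, -0.6, 0, 0, 0, -0.8, 0, 0, 0, -0.8, 0, 0, 0, -0.8, 0, 0, 0, -0.6, 0, 0, 0, -0.4, 0, 0, 0, 0, 0, 0, 0, 0, 0, 0, 0, 0, 0]}}

```text
time_s: 37.8
tcp_pos: [504.8, -151.6, 236.7]
tcp_rot: [-3.139, 0.0, 0.997]
force: [0.4, -0.0, 0.1]
gripper_width: 85.5
```

```bash
python3 - <<'E'
from h import *
c=snap('wrist','w15');s=snap('side','s15');t=snap('top','t15');st=bot.read_state();print(st['time_s'],st['tcp_pos'],st['force'],st['gripper_width'])
cv2.imwrite('pics/c22.png',np.hstack([cv2.resize(x['img'][:,:,::-1],(400,300)) for x in (s,c)]))
a=cv2.resize(s['img'][280:350,230:310,::-1],(400,350),interpolation=cv2.INTER_CUBIC)
b=cv2.resize(s['img'][180:250,310:390,::-1],(400,350),interpolation=cv2.INTER_CUBIC)
cv2.imwrite('pics/c23.png',np.hstack([a,b]))
E
```

```text
37.95 [ 505.09332084 -151.74181311  237.30820059] [-0.23815648  0.22219493  0.32337538] 85.39731263126234
```

View pics/c22.png

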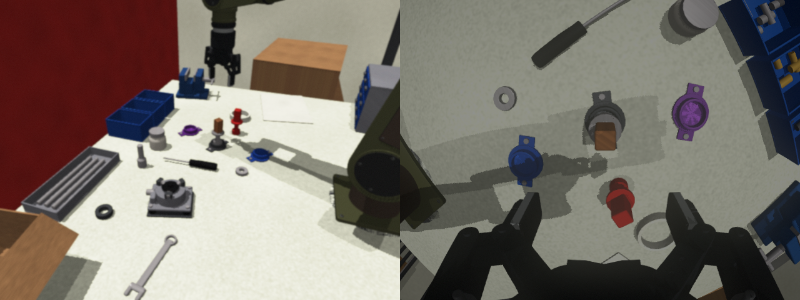

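View pics/c23.png

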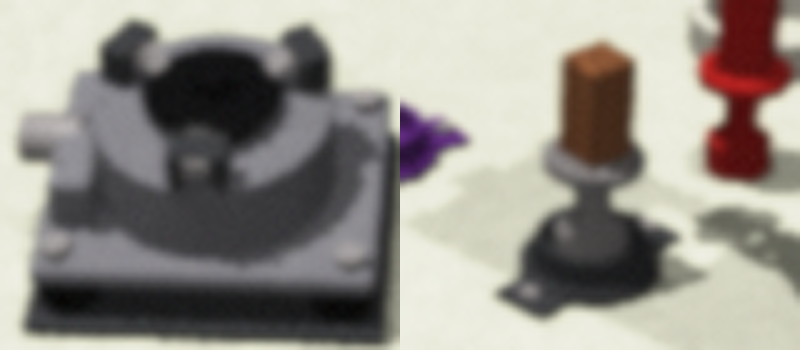

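View pics/t15.png

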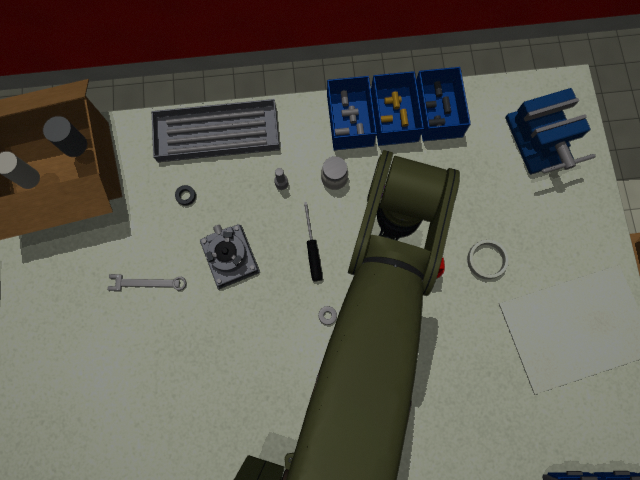

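```bash
python3 - <<'E'
from h import *
for n in('top0','t15'):
    c=load(n)
    z=[dep(c,u,v)[2] for u in range(221,231) for v in range(246,257)]
    print(n,np.median(z).round(1))
    for a,b in((-13,0),(13,0),(0,13),(0,-13)):
        u,v=proj(c,[545.5+a,188+b,72]); print(np.median([dep(c,u+i,v+j)[2] for i in(-1,0,1) for j in(-1,0,1)]).round(1))
bot.sign_off()
E
```

```text
top0 76.4
75.0
76.3
72.7
75.4
t15 69.3
67.8
67.8
68.5
68.7
the job is handed in; nothing more can be done
```

The cover is clicked fully home under all three catches, and the seating tool is standing in its cup again. I handed the job in at about 38 s of the 64 s allowed.

- **Pressing:** I gripped the wooden-handled tool at the handle and centred it over the cover to about 0.5–1 mm. I then pressed in steps of 1.5–2 mm. The click fell between readings: with 2 mm more travel the force stayed near 12 N instead of rising. I did not catch the peak or the 2 N drop itself. I then pressed to about 19.5 N, below the 30 N limit, where the push became stiff as expected for a seated cover. About 4–5 N of sideways force built up at full load.
- **Cover check:** The wrist picture shows all three catch tips lapping over the flange. The top camera's depth puts the cover at 69.3 mm, down from 76.4 mm; 69 mm is expected when home. Four points around it agree within 1 mm, so it is level.
- **Tool check:** The foot met the cup floor at the same height at which I had gripped it. After release the tool stands upright, and the arm is about 170 mm above where it let go and touches nothing.
- **Other things on the bench:** Everything else I could see looks unmoved. The arm hid part of the last top picture, so I checked that area in the side and wrist pictures.

One disagreement: the wrist and top cameras differed by about 2.5 mm on the tool's position. I settled it by comparing the tool's foot and the cover directly in the same picture.

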